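Wedge the eyelet anvil into its tapered dovetail way

ROBOT

A 7-joint arm with a two-finger parallel gripper is mounted at the origin on a cart in front of the work surface, level with it; the furniture and walls round the work are solid. World frame = base frame: x ahead of the robot, y to its left, z up, the work surface at z = 0. Lengths are in mm, angles in rad, forces in N, time in s.
With the tool pointing down it reaches from about 425 to 875 mm from the base axis. Payload 9.9 kg.
Tool frame: the origin (TCP) lies on the mounting face of the last link; the fingertips stand 173 mm ahead of it and the grasp point (between the pads) lies 155 mm ahead of it; x points along the fingers, y is the direction in which the jaws open and shut, and the axes are right-handed (so a half turn about x gives the same grasp; the last joint's range is limited). The gripper opens to 85 mm and grips with 20 to 120 N. Pads are 22 mm wide; open, the fingers measure 114 mm over their backs; the gripper's body (76 mm by 85 mm) begins 54 mm behind the grasp point. The pads swing forward as they close: fully open they stand 13 mm farther back than shut.
Start: joints at [-1.4, 0.576, 0.025, 1.437, -0.015, 1.129, -0.057], TCP at [170.129, 653.215, 404.689] pointing down, gripper open.
Joint ranges: [-2.76, 2.76], [-0.34, 2.15], [-1.52, 1.57], [0.19, 2.46], [-1.09, 4.23], [0.17, 1.99], [-2.82, 2.82]. Speed limits (rad/s): [2.22, 2.22, 3.01, 3.01, 3.14, 3.14, 3.14].

INTERFACE

Orientations are given as [roll, pitch, yaw] about the fixed x, y, z axes, in that order (R = Rz(yaw) Ry(pitch) Rx(roll)).
In Python, from bench import bot, eyes, hand_in gives the robot as it stands.
- The arm moves only by the tool servo_tool, never from a script. Its argument "motion" is a list of rows, each a list of 2 entries, a list of its own where there are three numbers: the shift along the tool's x, y, z in mm, then the turn about the tool's x in degrees. A call has 1 to 20 rows; each row is the pose to reach, as a shift and turn from the pose commanded when the call began, along the tool's axes at that moment; what a row does not reach only later rows make up. A row lasts 1/10 s, in which the tool goes at most 50 mm and 8.59 degrees, less where a joint would pass 70% of its speed; a pose out of reach is approached as far as the arm can. A call with a gripper value outside its range is refused whole. "grip" is the opening in per cent of the stroke, from 0 (shut) to 100 (fully open), set as the call begins (left out, the last holds). The fingers move at their own pace and stop on an object; "grip_force" is the grip in N (left out, the last holds). Time passes only in rows, so rows that repeat a pose let the fingers close. It gives the time, the measured TCP pose, the force and the opening at its end, in the units of the state.
- bot.get_obs(): the state, without advancing time (a new reading comes with each control period).
- eyes.camera(name): name is "side" or "top"; returns the picture (480x640x3 uint8, blue, green, red); there is no depth.
- eyes.camera_model(name): a dict with "fx", "fy", "cx", "cy" (pixels), "world_from_camera" (4x4, takes a point from camera to world coordinates). Camera axes: x right, y down, z forward; pixel columns grow to the right and rows downward; lengths in mm; the calibration is good to about 2 mm. A picture is of the moment at which its call begins. camera_model takes no time and is no camera call.
- hand_in(): hands the job in, once; it reports no verdict.
The state is a dict: "t": time; "qpos": joint angles; "qvel": joint speeds; "effort": joint torques, N m; "ee_pos": TCP position; "ee_rot": TCP orientation; "contact_force": force on the tool from outside, world axes, zero at the start; "ft_torque": the same for the moment, N m; "gripper_width": opening from 0.0 (shut) to 1.0 (fully open).
Only numpy, scipy, OpenCV 4.12 (cv2) and the standard library are available. Lean on these libraries where they do the work, as an engineer would, in place of code of your own. Each camera call takes 0.05 s, during which the arm holds its last target.

TASK

Mount the eyelet-setting anvil in its bench block: put its dovetail foot, narrow end first, into the wide mouth of the tapered way and slide it along the floor of the way until it wedges tight, with a push of about 12 N at the end and never more than 20 N, so as not to crack the gib strip. How deep it goes differs with the gib strip's setting, so feel for it; leave it wedged there and let go. Leave the eyelet tin, the punch and the spool where they are.

Things in the scene. Friction and masses are not known exactly. Their poses are not given: they have to be found in the camera images.
- anvil_centre (a point): Centre of the eyelet-setting anvil, on its post's axis, 32 mm above its underside. A loose plain steel part, about 0.4 kg, 63 mm tall, standing on a plywood board 22 mm thick: a tapered dovetail foot with a square post on its middle, 22 x 22 mm, sides along x and y, from 16 to 54 mm above the underside, to be gripped or pushed; a small brass anvil tops it. x: towards the foot's nose (narrow end); z: up.
- anvil_nose (a point): Middle of the nose edge of the anvil's underside, 40 mm ahead of the post's axis. Axes as anvil_centre. The foot is 80 mm long, 16 mm high; its underside tapers from 52.9 mm wide at the tail to 43.1 mm at the nose (3.5 degrees a side); its sides lean in 25 degrees, so its top is 15 mm narrower.
- way_mouth (a point): Middle of the way's mouth, on its floor. x: direction to slide in; y: left of it; z: up. The way is 125 mm long in a steel block (220 x 100 mm, fixed), its floor 16 mm over the table and going on 90 mm before the mouth as a bare apron to set the anvil on. Cheeks 14 mm high match the foot's taper and lean; the mouth is 52.2 mm wide on the floor, gib fully in. No entry from above.
- cheek: The way's fixed cheek, on its -y side; origin: block's middle, on the table; x along the way. On the +y side is a gib strip on spring washers with an 18 mm high rail behind, set out by 0 to 4 mm, differing each time: the foot binds with its nose 74 to 107 mm inside the mouth, earlier if held off the floor. Then the push rises 3 to 8 N per mm; before, under 3 N. It stays wedged when let go.
- anvil: The same anvil as anvil_centre; origin at the middle of its underside. Slid in a firm grip it jams askew or on one cheek and comes loose when let go; pushed loose from behind its post, low on the post so that it does not tilt, it finds its own seat on the floor between both cheeks.
- eyelet_tin: Low round tin with eyelets, 62 mm across, 20 mm tall, loose; origin at the centre of its underside. To be left alone.
- eyelet_punch: Eyelet setting punch, a dark cylinder 18 mm thick and 112 mm long, lying loose; origin at the middle of its underside, y along its length. To be left alone.
- spool: Thread spool, 36 mm across, 45 mm tall, standing loose; origin at the centre of its underside. To be left alone.

How it is judged:
By the outcome, as a careful person would: the job done as asked, in the order asked, and still so for the second after the job is handed in, with the robot touching nothing.
It also fails if it takes over 64 s, if anything falls off the work surface, if the arm or the gripper's body presses on something with over 40 N, if the wrist force passes 120 N, or if a joint passes its speed limit or range.

## Working session

There is one attempt and no reset: what is moved stays moved. The work goes in short steps, Python scripts to look and compute and a tool call to move; the robot and the scene stay as the last step left them, time stands still between calls to the robot, and variables do not carry over. Pictures are saved under pics/ and viewed, and the job is handed in when it is done.

Besides the shell and the picture viewer there is one more tool, called after "Emit:" by a JSON object that holds its "api" and its "payload". servo_tool: Moves the arm, as the interface text tells. Its arguments: {"type":"object","properties":{"motion":{"type":"array","items":{"type":"array"}},"grip":{"type":"number"},"grip_force":{"type":"number"}},"required":["motion"]}

```bash
ls; mkdir -p pics
python3 - <<'E'
from bench import bot,eyes
import cv2,numpy as np
np.set_printoptions(precision=3,suppress=True)
for n in("side","top"):
    cv2.imwrite(f"pics/{n}0.png",eyes.camera(n)); m=eyes.camera_model(n); print(n,m["fx"],m["fy"],m["cx"],m["cy"]);print(np.array(m["world_from_camera"]))
o=bot.get_obs()
for k in o: print(k,np.array(o[k]))
E
```

```text
pics
side 498.22288682304753 498.22288682304753 322.4832150414424 248.7617027889339
[[ -0.998  -0.044   0.051 540.93 ]
 [ -0.067   0.681  -0.73  794.426]
 [ -0.003  -0.731  -0.682 663.405]
 [  0.      0.      0.      1.   ]]
top 473.3390658608082 473.3390658608082 322.56891562755925 240.98269822189184
[[ -0.     -0.984   0.177 412.527]
 [ -1.     -0.001  -0.005 113.33 ]
 [  0.005  -0.177  -0.984 940.072]
 [  0.      0.      0.      1.   ]]
t 0.1
qpos [-1.4    0.576  0.025  1.438 -0.015  1.129 -0.056]
qvel [-0.001 -0.     0.002 -0.003 -0.001  0.001 -0.002]
effort [  0.008 -76.731   2.258 -28.661   0.016   0.009  -0.   ]
ee_pos [170.071 653.073 403.927]
ee_rot [-1.518  1.569 -1.773]
contact_force [-0.51   0.159 -0.373]
ft_torque [0.029 0.022 0.028]
gripper_width 1.001303758344078
```

View pics/side0.png

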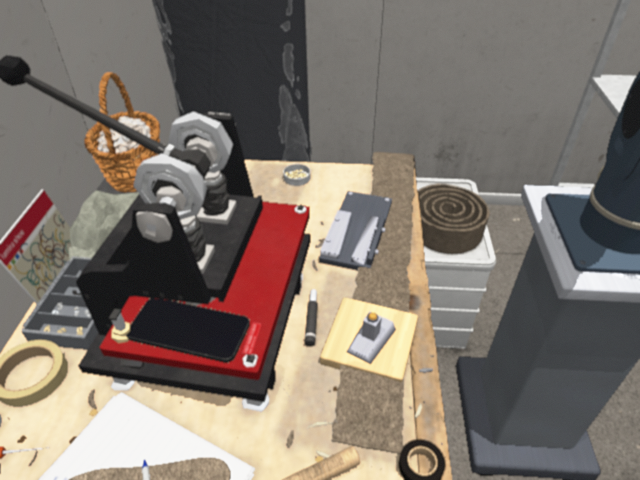

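View pics/top0.png

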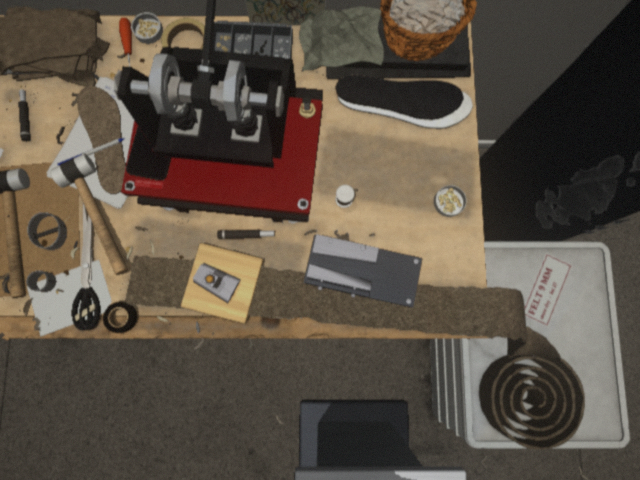

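Run:
```python
import cv2,numpy as np
a=cv2.imread("pics/top0.png")[225:325,165:435]; b=cv2.imread("pics/side0.png")[180:390,290:430]
a=cv2.resize(a,None,fx=2.9,fy=2.9,interpolation=cv2.INTER_CUBIC)
cv2.imwrite("pics/ta.png",a); cv2.imwrite("pics/sa.png",cv2.resize(b,None,fx=2.8,fy=2.8,interpolation=cv2.INTER_CUBIC))
```

```text
(no output)
```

View pics/ta.png

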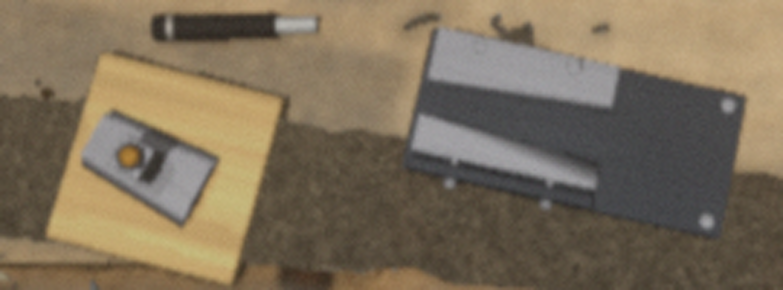

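View pics/sa.png

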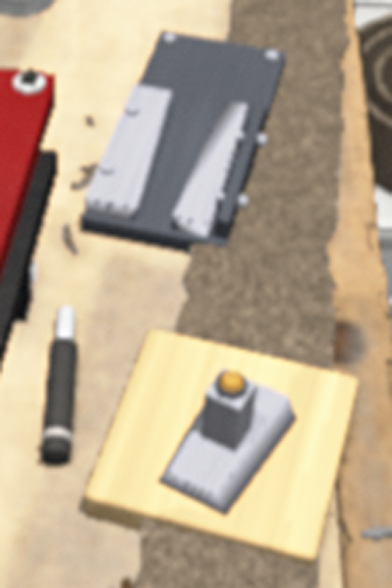

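```bash
cat > h.py <<'E'
import cv2,numpy as np
from bench import eyes
np.set_printoptions(precision=2,suppress=True)
def ray(n,u,v):
    m=eyes.camera_model(n);T=np.array(m["world_from_camera"])
    d=T[:3,:3]@np.array([(u-m["cx"])/m["fx"],(v-m["cy"])/m["fy"],1]);return T[:3,3],d/np.linalg.norm(d)
def plane(n,u,v,z):
    o,d=ray(n,u,v);return o+d*(z-o[2])/d[2]
def tri(r1,r2):
    A=np.zeros((3,3));b=np.zeros(3)
    for o,d in(r1,r2):
        P=np.eye(3)-np.outer(d,d);A+=P;b+=P@o
    p=np.linalg.solve(A,b);return p,[np.linalg.norm((np.eye(3)-np.outer(d,d))@(p-o)) for o,d in(r1,r2)]
def proj(n,p):
    m=eyes.camera_model(n);q=np.linalg.inv(np.array(m["world_from_camera"]))@np.append(p,1)
    return np.array([m["fx"]*q[0]/q[2]+m["cx"],m["fy"]*q[1]/q[2]+m["cy"]])
E
python3 - <<'E'
from h import *
from bench import bot
from scipy.spatial.transform import Rotation as R
o=bot.get_obs();print(R.from_euler('xyz',o["ee_rot"]).as_matrix())
T=cv2.imread("pics/top0.png");S=cv2.imread("pics/side0.png")
def blobs(n,img,lo,hi,roi,amin):
    x0,y0,x1,y1=roi;h=cv2.cvtColor(img,cv2.COLOR_BGR2HSV)
    m=np.zeros(h.shape[:2],np.uint8);m[y0:y1,x0:x1]=cv2.inRange(h,lo,hi)[y0:y1,x0:x1]
    m=cv2.morphologyEx(m,cv2.MORPH_OPEN,np.ones((2,2)))
    out=[]
    for c in cv2.findContours(m,cv2.RETR_EXTERNAL,cv2.CHAIN_APPROX_NONE)[0]:
        if cv2.contourArea(c)>=amin:
            M=cv2.moments(c);print(n,cv2.contourArea(c),[round(M['m10']/M['m00'],1),round(M['m01']/M['m00'],1)]);
            print("  rect",cv2.boxPoints(cv2.minAreaRect(c)).round(1).tolist())
            ap=cv2.approxPolyDP(c,2.0,True)[:,0];print("  poly",ap.tolist()); out.append(c)
    return m
for n,I in(("top",T),("side",S)):
    h=cv2.cvtColor(I,cv2.COLOR_BGR2HSV)
    pts=[(212,278),(225,288),(245,255),(350,250),(335,277),(400,280)] if n=="top" else [(372,317),(370,345),(400,320),(333,250),(365,255),(360,210)]
    print(n,[h[v,u].tolist() for u,v in pts])
    roi=(180,240,270,325) if n=="top" else (315,295,425,380)
    print("gold");blobs(n,I,(8,150,90),(20,255,255),roi,8)
    print("grey in board");blobs(n,I,(0,0,0),(180,70,255),roi,60)
    roi=(295,230,430,312) if n=="top" else (312,185,400,275)
    print("slate");m=blobs(n,I,(90,0,0),(150,255,255),roi,100)
    print("light");blobs(n,I,(90,0,115),(150,90,255),roi,60)
    cv2.imwrite(f"pics/m_{n}.png",cv2.resize(m,None,fx=1,fy=1))
E
```

```text
[[-0.    0.25  0.97]
 [-0.    0.97 -0.25]
 [-1.   -0.    0.  ]]
top [[17, 150, 114], [135, 3, 154], [18, 112, 166], [150, 2, 156], [120, 6, 164], [105, 15, 70]]
gold
top 18.5 [210.0, 279.4]
  rect [[208.0, 277.0], [212.0, 277.0], [212.0, 282.0], [208.0, 282.0]]
  poly [[209, 277], [208, 281], [211, 282], [212, 277]]
grey in board
top 949.5 [216.7, 282.4]
  rect [[190.89999389648438, 283.3999938964844], [203.10000610351562, 260.3999938964844], [240.8000030517578, 280.3999938964844], [228.6999969482422, 303.3999938964844]]
  poly [[202, 265], [194, 281], [229, 302], [240, 280]]
slate
top 4056.0 [360.0, 274.3]
  rect [[305.1000061035156, 283.8999938964844], [315.3999938964844, 236.3000030517578], [423.0, 259.6000061035156], [412.79998779296875, 307.1000061035156]]
  poly [[316, 240], [321, 241], [319, 247], [315, 248], [319, 258], [316, 260], [316, 253], [312, 254], [313, 264], [309, 267], [308, 283], [413, 306], [416, 280], [409, 290], [404, 282], [407, 280], [411, 285], [406, 270], [410, 271], [409, 269], [413, 268], [412, 259], [411, 266], [398, 273], [397, 266], [400, 262], [397, 26
[... 3223 characters left out ...]
.9, 240.6]
  rect [[345.6000061035156, 261.29998779296875], [361.20001220703125, 211.10000610351562], [388.3999938964844, 219.5], [372.79998779296875, 269.70001220703125]]
  poly [[379, 217], [374, 216], [367, 224], [365, 217], [359, 220], [350, 248], [354, 251], [346, 261], [350, 262], [352, 258], [357, 264], [365, 266], [368, 253], [371, 253], [371, 257], [374, 250], [378, 253], [374, 248], [370, 248], [378, 230]]
side 759.0 [337.7, 235.2]
  rect [[320.79998779296875, 254.60000610351562], [336.70001220703125, 206.89999389648438], [354.70001220703125, 212.89999389648438], [338.79998779296875, 260.6000061035156]]
  poly [[352, 212], [342, 210], [338, 214], [322, 255], [336, 258], [341, 254]]
```

Run:
```python
from h import *
a=[plane("top",u,v,22) for u,v in[(202,265),(194,281),(229,302),(240.3,280)]]
print("foot",np.array(a))
nose=(a[0]+a[1])/2;tail=(a[2]+a[3])/2
d=nose-tail;print("len",np.linalg.norm(d),"w",np.linalg.norm(a[0]-a[1]),np.linalg.norm(a[2]-a[3]),"yaw",np.degrees(np.arctan2(d[1],d[0])),"mid",(nose+tail)/2)
print("gold tri",tri(ray("top",210.7,279),ray("side",372.5,317)), plane("top",210.7,279,82), plane("side",372.5,317,82))
s=[plane("side",u,v,38) for u,v in[(348,352),(372,363),(395,331)]];print("side top foot",np.array(s))
Z=lambda u,v,z,n="top":plane(n,165+u/2.9 -.33,225+v/2.9-.33,z)
q=[("blk BR z16",745,97,16),("blk BRlow",720,237,16),("cheek mouth in",613,107,30),("cheek mouth out",619,68,30),("gib mouth in top",598,163,30),("gib mouth outer",597,190,30),("cheek far in",430,80,30),("cheek far out",437,28,30),("gib far in",420,115,30),("gib far out",413,150,30)]
P={}
for k,u,v,z in q:P[k]=Z(u,v,z);print(k,P[k])
for a,b in(("cheek mouth out","cheek far out"),("blk BRlow","blk BR z16"),("cheek mouth in","cheek far in"),("gib mouth in top","gib far in")):
    e=P[b]-P[a];print(a,b,np.linalg.norm(e),np.degrees(np.arctan2(e[1],e[0])))
S=lambda u,v,z:plane("side",290+u/2.8-.3,180+v/2.8-.3,z)
for k,u,v,z in[("blk far L z16",163,35,16),("blk far R",282,52,16),("cheek mouth out",138,85,30),("cheek mouth in",172,88,30),("gib mouth in",240,102,30),("cheek far in",128,213,30),("gib far in",178,225,30),("cheek far out",88,205,30)]:print("side",k,S(u,v,z))
```

```text
foot [[530.31 344.05  22.  ]
 [499.07 358.14  22.  ]
 [458.63 288.95  22.  ]
 [501.02 268.51  22.  ]]
len 80.32587292826437 w 34.26928374395357 47.05760623478105 yaw 64.28157305131474 mid [497.26 314.92  22.  ]
gold tri (array([498.54, 313.  ,  77.31]), [np.float64(1.0430101631567115), np.float64(1.0430101631566397)]) [497.05 312.07  82.  ] [499.9  316.64  82.  ]
side top foot [[534.01 350.4   38.  ]
 [498.07 367.59  38.  ]
 [461.89 306.25  38.  ]]
blk BR z16 [544.89 -86.47  16.  ]
blk BRlow [450.47 -66.22  16.  ]
cheek mouth in [536.1    5.18  30.  ]
cheek mouth out [562.53   0.61  30.  ]
gib mouth in top [498.61  15.91  30.  ]
gib mouth outer [480.73  16.9   30.  ]
cheek far in [554.31 127.62  30.  ]
cheek far out [589.85 123.01  30.  ]
gib far in [530.66 134.22  30.  ]
gib far out [507.24 138.76  30.  ]
cheek mouth out cheek far out 125.41696927993596 77.42158819374374
blk BRlow blk BR z16 96.57123621006063 -12.105486981306079
cheek mouth in cheek far in 123.78960358706459 81.53915026382049
gib mouth in top gib far in 122.57868888299366 74.83975834243837
side blk far L z16 [546.28 -81.03  16.  ]
side blk far R [455.05 -65.12  16.  ]
side cheek mouth out [562.47  -0.34  30.  ]
side cheek mouth in [537.75   1.57  30.  ]
side gib mouth in [488.8   14.47  30.  ]
side cheek far in [563.26 134.23  30.  ]
side gib far in [530.3 143.4  30. ]
side cheek far out [589.96 128.31  30.  ]
```

```bash
cat >> h.py <<'E'
def shift(p0,yawz,p1):
    # tool x down; tool z horizontal at yaw yawz (deg), tool y = z cross x
    c,s=np.cos(np.radians(yawz)),np.sin(np.radians(yawz))
    Z=np.array([c,s,0]);X=np.array([0,0,-1.]);Y=np.cross(Z,X)
    d=np.subtract(p1,p0);return np.array([d@X,d@Y,d@Z])
E
python3 - <<'E'
from h import *
from bench import bot
from scipy.spatial.transform import Rotation as R
o=bot.get_obs();M=R.from_euler('xyz',o["ee_rot"]).as_matrix();print(M)
y=np.degrees(np.arctan2(M[1,2],M[0,2]));print(y, 64.3-y)
print(shift([170.129,653.215,404.689],y,[498,314,300]), np.cross(M[:,2],M[:,0]))
E
```

```text
[[-0.    0.25  0.97]
 [-0.    0.97 -0.25]
 [-1.   -0.    0.  ]]
-14.595388574218866 78.89538857421886
[ 104.69 -245.65  402.77] [ 0.25  0.97 -0.  ]
```

Emit:
{"api": "servo_tool", "payload": {"motion": [[[10,-25,40],-8],[[20,-49,80],-16],[[30,-74,120],-24],[[40,-98,161],-32],[[50,-123,201],-40],[[60,-147,242],-48],[[70,-172,282],-56],[[80,-196,322],-64],[[90,-221,362],-72],[[97,-234,385],-77],[[104.7,-245.7,402.8],-78.9],[[104.7,-245.7,402.8],-78.9],[[104.7,-245.7,402.8],-78.9],[[104.7,-245.7,402.8],-78.9],[[104.7,-245.7,402.8],-78.9],[[104.7,-245.7,402.8],-78.9]], "grip": 100}}

```text
t: 1.7
ee_pos: [497.3, 314.9, 300.3]
ee_rot: [-0.161, 1.57, 0.963]
contact_force: [0.7, -0.2, -0.6]
gripper_width: 0.999
```

Run:
```python
from h import *
from bench import bot
from scipy.spatial.transform import Rotation as R
o=bot.get_obs();M=R.from_euler('xyz',o["ee_rot"]).as_matrix();print(M,np.degrees(np.arctan2(M[1,2],M[0,2])),o["ee_pos"],o["qpos"],o["contact_force"])
for n in("side","top"):
    I=eyes.camera(n);cv2.imwrite(f"pics/{n}1.png",I)
a=cv2.imread("pics/side1.png")[180:400,280:480];b=cv2.imread("pics/top1.png")[220:330,150:270]
a=cv2.resize(a,(545,600));b=cv2.resize(b,(255,234))
c=np.zeros((600,800,3),np.uint8);c[:,:545]=a;c[:234,545:]=b;cv2.imwrite("pics/c1.png",c)
```

```text
[[ 0.   -0.9   0.43]
 [ 0.    0.43  0.9 ]
 [-1.   -0.    0.  ]] 64.39059379288226 [497.33 314.9  300.33] [-0.44  0.57 -0.32  1.79  0.24  0.82  1.82] [ 0.72 -0.25 -0.56]
```

View pics/c1.png

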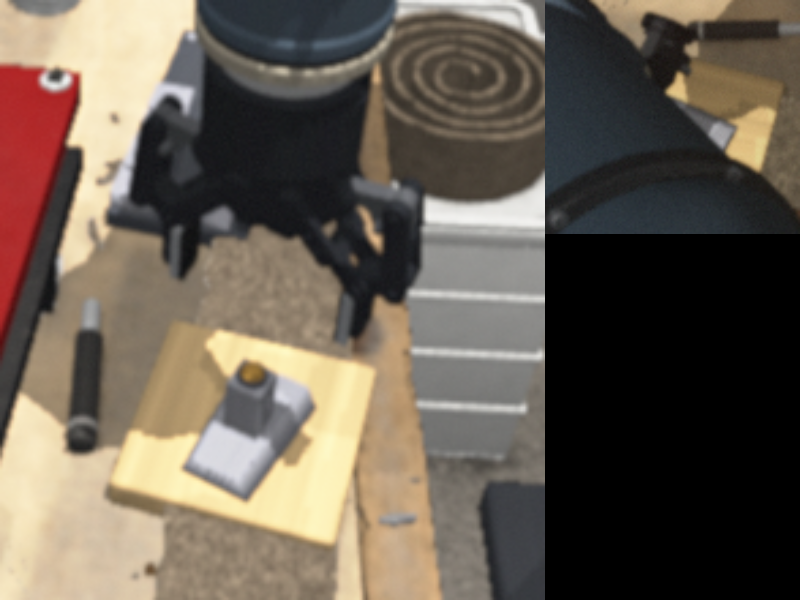

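Emit:
{"api": "servo_tool", "payload": {"motion": [[[20,0,0],0],[[45,0,0],0],[[70,0,0],0],[[82,0,0],0],[[86,0,0],0],[[86,0,0],0],[[86,0,0],0]]}}

```text
t: 2.5
ee_pos: [498.3, 314.2, 215.0]
ee_rot: [-0.512, 1.569, 0.61]
contact_force: [0.3, 0.0, 0.9]
gripper_width: 1.001
```

Emit:
{"api": "servo_tool", "payload": {"motion": [[[0,0,0],0],[[0,0,0],0],[[0,0,0],0],[[0,0,0],0],[[0,0,0],0],[[0,0,0],0],[[0,0,0],0],[[0,0,0],0],[[0,0,0],0],[[0,0,0],0]], "grip": 0, "grip_force": 40}}

```text
t: 3.5
ee_pos: [498.1, 313.9, 214.3]
ee_rot: [-0.853, 1.57, 0.269]
contact_force: [-0.1, -0.7, 4.4]
gripper_width: 0.252
```

Emit:
{"api": "servo_tool", "payload": {"motion": [[[-5,0,0],0],[[-20,0,0],0],[[-45,0,0],0],[[-70,0,0],0],[[-80,0,0],0],[[-80,0,0],0],[[-80,0,0],0],[[-80,0,0],0]]}}

```text
t: 4.3
ee_pos: [497.6, 313.6, 292.6]
ee_rot: [2.638, 1.568, -2.523]
contact_force: [0.3, 0.4, -4.3]
gripper_width: 0.252
```

Run:
```python
from h import *
from bench import bot
from scipy.spatial.transform import Rotation as R
o=bot.get_obs();M=R.from_euler('xyz',o["ee_rot"]).as_matrix();print(np.degrees(np.arctan2(M[1,2],M[0,2])),o["ee_pos"],o["qpos"],o["contact_force"],o["ft_torque"],o["gripper_width"])
for n in("side","top"):
    I=eyes.camera(n);cv2.imwrite(f"pics/{n}2.png",I)
a=cv2.imread("pics/side2.png")[150:400,280:480];cv2.imwrite("pics/c2.png",cv2.resize(a,(480,600)))
print(shift([498,314,294],64.3,[507.4,-34,294]))
```

```text
64.30441711219025 [497.65 313.59 292.59] [-0.43  0.58 -0.32  1.8   0.24  0.8   1.82] [ 0.29  0.4  -4.34] [-0.01 -0.    0.08] 0.25205020336123746
[   0.   -159.38 -309.5 ]
```

View pics/c2.png

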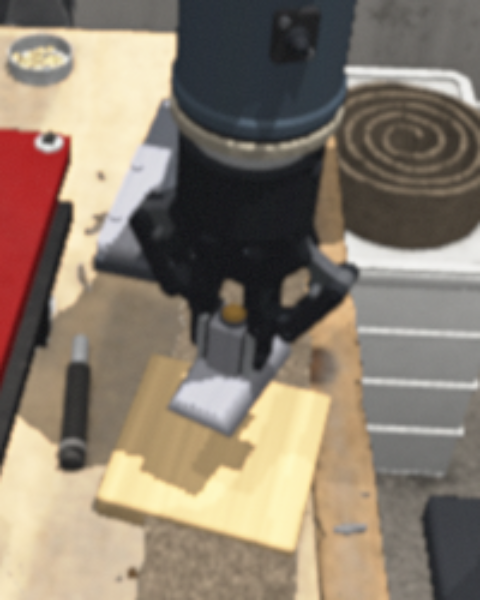

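Emit:
{"api": "servo_tool", "payload": {"motion": [[[0,-10,-20],-1],[[0,-30,-58],-3],[[0,-50,-97],-5],[[0,-70,-136],-7],[[0,-90,-175],-8],[[0,-110,-213],-10],[[0,-130,-252],-12],[[0,-147,-285],-13],[[0,-156,-303],-13.6],[[0,-159.4,-309.5],-13.6],[[0,-159.4,-309.5],-13.6],[[0,-159.4,-309.5],-13.6],[[0,-159.4,-309.5],-13.6],[[0,-159.4,-309.5],-13.6]]}}

```text
t: 5.8
ee_pos: [507.5, -32.7, 294.0]
ee_rot: [-0.003, 1.57, 1.358]
contact_force: [-1.0, 1.2, -4.1]
gripper_width: 0.251
```

Run:
```python
from h import *
from bench import bot
from scipy.spatial.transform import Rotation as R
o=bot.get_obs();M=R.from_euler('xyz',o["ee_rot"]).as_matrix();print(np.degrees(np.arctan2(M[1,2],M[0,2])),o["ee_pos"],o["contact_force"],o["qpos"])
for n in("side","top"):
    I=eyes.camera(n);cv2.imwrite(f"pics/{n}3.png",I)
a=cv2.imread("pics/side3.png")[130:330,280:440];cv2.imwrite("pics/c3.png",cv2.resize(a,(480,600),interpolation=cv2.INTER_CUBIC))
```

```text
78.02430299724021 [507.47 -32.75 294.03] [-0.98  1.21 -4.07] [ 0.26  0.49 -0.41  2.    0.29  0.71  2.6 ]
```

View pics/c3.png

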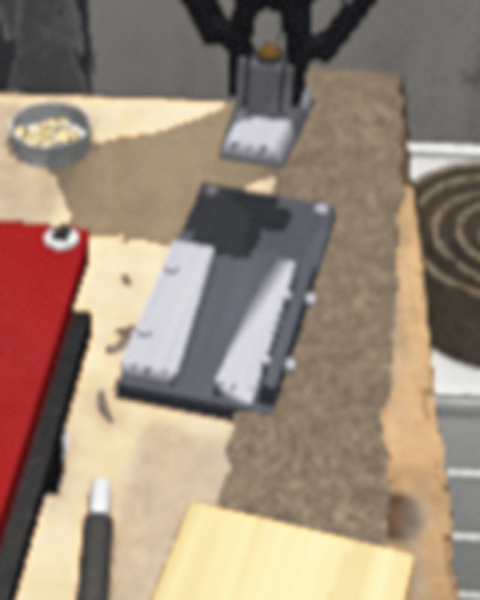

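View pics/top3.png

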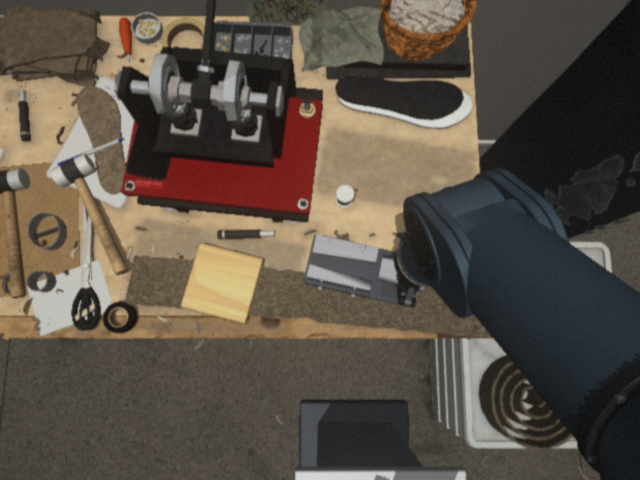

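Emit:
{"api": "servo_tool", "payload": {"motion": [[[20,0,0],0],[[45,0,0],0],[[70,0,0],0],[[80,0,0],0],[[82,0,0],0],[[82,0,0],0],[[82,0,0],0]]}}

```text
t: 6.6
ee_pos: [507.9, -34.0, 213.0]
ee_rot: [-1.382, 1.569, -0.023]
contact_force: [0.5, 0.5, -5.0]
gripper_width: 0.251
```

Run:
```python
from h import *
from bench import bot
o=bot.get_obs();print(o["ee_pos"],o["contact_force"])
I=eyes.camera("side");cv2.imwrite(f"pics/side4.png",I)
a=I[150:290,300:420];cv2.imwrite("pics/c4.png",cv2.resize(a,None,fx=4.2,fy=4.2,interpolation=cv2.INTER_CUBIC))
```

```text
[507.87 -33.99 212.96] [ 0.54  0.54 -5.02]
```

View pics/c4.png

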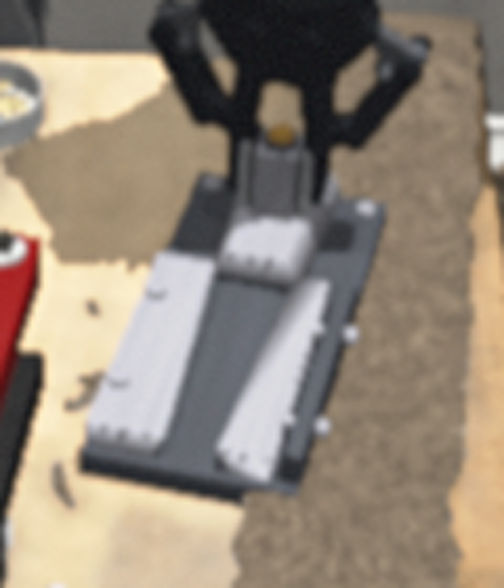

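Run:
```python
from h import *
d=np.array([np.cos(np.radians(77.9)),np.sin(np.radians(77.9))]);l=np.array([-d[1],d[0]])
for k,u,v,z in[("noseL",217,272,20.5),("noseR",306,283,20.5),("cheek in top mouth",216,258,30),("gib outer top mouth",329,282,30),("gib in?",300,280,30),("cheek far in",163,445,30),("gib far in",218,457,30)]:
    p=plane("side",300+u/4.2-.4,150+v/4.2-.4,z);q=p[:2]-[517.3,10.5];print(k,p,"along",q@d,"left",q@l)
```

```text
noseL [537.16   0.2   20.5 ] along -5.904434373483017 left -21.577357378358162
noseR [494.03   5.89  20.5 ] along -9.38407004197007 left 21.783942893414974
cheek in top mouth [537.96   1.26  30.  ] along -4.702249793928048 left -22.141719269011144
gib outer top mouth [483.79  16.09  30.  ] along -1.5543354238963791 left 33.937521499593196
gib in? [497.57  15.47  30.  ] along 0.7204658320171725 left 20.335919812144894
cheek far in [557.8 133.3  30. ] along 128.55834199087585 left -13.859038830691796
gib far in [533.61 139.3   30.  ] along 129.35467053708464 left 11.04580321914864
```

Emit:
{"api": "servo_tool", "payload": {"motion": [[[1.5,0,0],0],[[3,0,0],0],[[3,0,0],0],[[3,0,0],0]]}}

```text
t: 7.05
ee_pos: [507.4, -34.1, 209.1]
ee_rot: [-2.556, 1.571, -1.197]
contact_force: [-0.2, 0.7, -4.3]
gripper_width: 0.248
```

Emit:
{"api": "servo_tool", "payload": {"motion": [[[1,0,0],0],[[1,0,0],0],[[1,0,0],0]]}}

```text
t: 7.35
ee_pos: [507.5, -34.1, 208.3]
ee_rot: [-1.694, 1.57, -0.334]
contact_force: [-1.0, 0.6, 3.3]
gripper_width: 0.251
```

Emit:
{"api": "servo_tool", "payload": {"motion": [[[0,0,0],0],[[0,0,0],0],[[0,0,0],0],[[0,0,0],0],[[0,0,0],0],[[-20,0,0],0],[[-60,0,0],0],[[-70,0,0],0],[[-70,0,0],0]], "grip": 80}}

```text
t: 8.25
ee_pos: [507.9, -34.1, 279.5]
ee_rot: [-1.418, 1.567, -0.059]
contact_force: [-0.3, 0.6, -0.3]
gripper_width: 0.802
```

Emit:
{"api": "servo_tool", "payload": {"motion": [[[0,0,-20],0],[[0,0,-45],0],[[0,0,-60],0],[[0,0,-60],0],[[0,0,-60],0],[[0,0,-60],0],[[0,0,-60],0],[[0,0,-60],0],[[0,0,-60],0]], "grip": 0}}

```text
t: 9.15
ee_pos: [494.9, -92.3, 278.0]
ee_rot: [-0.534, 1.571, 0.826]
contact_force: [-0.6, 0.2, 0.5]
gripper_width: -0.0
```

Run:
```python
from h import *
from bench import bot
o=bot.get_obs();print(o["ee_pos"],o["contact_force"],o["qpos"],o["gripper_width"])
I=eyes.camera("side");cv2.imwrite(f"pics/side5.png",I)
a=I[110:290,290:430];cv2.imwrite("pics/c5.png",cv2.resize(a,None,fx=3.3,fy=3.3,interpolation=cv2.INTER_CUBIC))
```

```text
[494.94 -92.33 277.99] [-0.61  0.2   0.52] [ 0.37  0.51 -0.41  2.03  0.32  0.67  2.69] -0.0002555227224674016
```

View pics/c5.png

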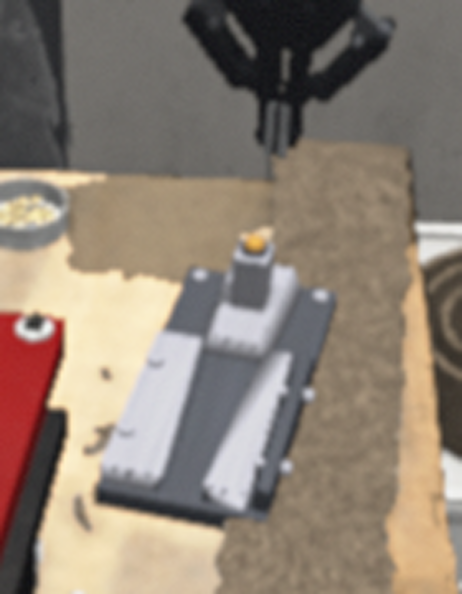

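Emit:
{"api": "servo_tool", "payload": {"motion": [[[25,0,0],0],[[50,0,0],0],[[64,0,0],0],[[68.5,0,0],0],[[68.5,0,0],0],[[68.5,0,0],0]]}}

```text
t: 9.8
ee_pos: [495.1, -92.7, 210.1]
ee_rot: [-1.514, 1.57, -0.154]
contact_force: [0.6, 0.2, 0.4]
gripper_width: -0.001
```

Emit:
{"api": "servo_tool", "payload": {"motion": [[[0,0,6],0],[[0,0,14],0],[[0,0,22],0],[[0,0,28],0],[[0,0,31],0],[[0,0,32],0],[[0,0,32],0]]}}

```text
t: 10.5
ee_pos: [501.6, -61.4, 209.5]
ee_rot: [2.742, 1.571, -2.181]
contact_force: [0.1, -0.9, -0.4]
gripper_width: 0.003
```

Emit:
{"api": "servo_tool", "payload": {"motion": [[[0,0,1],0],[[0,0,2],0],[[0,0,3],0],[[0,0,4],0],[[0,0,5],0],[[0,0,6],0],[[0,0,7],0],[[0,0,8],0],[[0,0,9],0],[[0,0,10],0]]}}

```text
t: 11.5
ee_pos: [503.6, -51.7, 209.5]
ee_rot: [2.901, 1.571, -2.023]
contact_force: [-1.3, -1.0, -0.5]
gripper_width: -0.001
```

Emit:
{"api": "servo_tool", "payload": {"motion": [[[0,0,1],0],[[0,0,2],0],[[0,0,3],0],[[0,0,4],0],[[0,0,5],0],[[0,0,6],0]]}}

```text
t: 12.1
ee_pos: [504.9, -45.7, 209.5]
ee_rot: [-2.858, 1.571, -1.499]
contact_force: [-0.2, -0.7, 0.0]
gripper_width: -0.002
```

Emit:
{"api": "servo_tool", "payload": {"motion": [[[0,0,1.5],0],[[0,0,3],0],[[0,0,4.5],0],[[0,0,6],0],[[0,0,7.5],0],[[0,0,9],0]]}}

```text
t: 12.7
ee_pos: [506.8, -36.9, 209.5]
ee_rot: [1.579, 1.571, 2.939]
contact_force: [-0.8, -0.7, 0.2]
gripper_width: 0.001
```

Run:
```python
from h import *
from bench import bot
o=bot.get_obs();print(o["ee_pos"],o["contact_force"],o["qpos"],o["gripper_width"])
I=eyes.camera("side");cv2.imwrite(f"pics/side6.png",I)
a=I[110:290,290:430];cv2.imwrite("pics/c6.png",cv2.resize(a,None,fx=3.3,fy=3.3,interpolation=cv2.INTER_CUBIC))
```

```text
[506.79 -36.86 209.5 ] [-0.81 -0.71  0.2 ] [ 0.2   0.62 -0.32  2.07  0.39  0.51  2.52] 0.001197025272462815
```

View pics/c6.png

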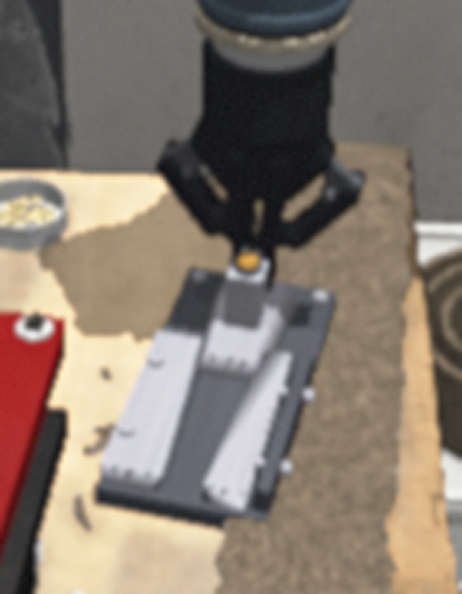

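Emit:
{"api": "servo_tool", "payload": {"motion": [[[0,0,1.5],0],[[0,0,3],0],[[0,0,4.5],0],[[0,0,6],0],[[0,0,7.5],0],[[0,0,9],0],[[0,0,10.5],0],[[0,0,12],0],[[0,0,13.5],0],[[0,0,15],0]]}}

```text
t: 13.75
ee_pos: [510.0, -22.2, 209.5]
ee_rot: [-1.312, 1.571, 0.048]
contact_force: [-0.0, -0.9, 0.4]
gripper_width: -0.003
```

Emit:
{"api": "servo_tool", "payload": {"motion": [[[0,0,1.5],0],[[0,0,3],0],[[0,0,4.5],0],[[0,0,6],0],[[0,0,7.5],0],[[0,0,9],0],[[0,0,10.5],0],[[0,0,12],0],[[0,0,13.5],0],[[0,0,15],0]]}}

```text
t: 14.75
ee_pos: [513.1, -7.6, 209.5]
ee_rot: [-1.845, 1.571, -0.486]
contact_force: [-0.3, -1.1, -0.1]
gripper_width: -0.003
```

Run:
```python
from h import *
from bench import bot
o=bot.get_obs();print(o["ee_pos"],o["contact_force"],o["qpos"],o["gripper_width"])
I=eyes.camera("side");cv2.imwrite(f"pics/side7.png",I)
a=I[110:290,290:430];cv2.imwrite("pics/c7.png",cv2.resize(a,None,fx=3.3,fy=3.3,interpolation=cv2.INTER_CUBIC))
```

```text
[513.11  -7.56 209.51] [-0.34 -1.1  -0.07] [ 0.14  0.62 -0.32  2.06  0.38  0.51  2.47] -0.0026598370407452856
```

View pics/c7.png

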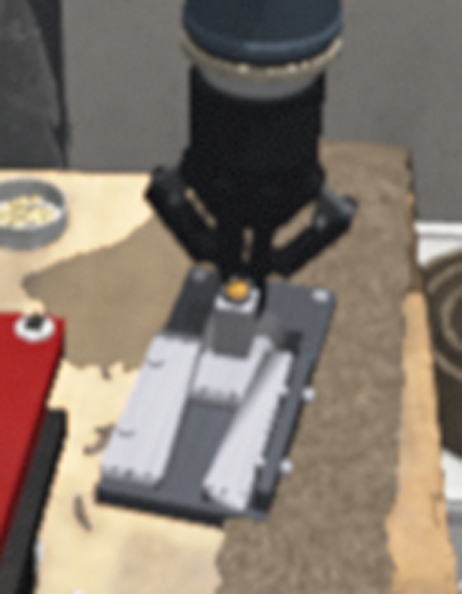

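Emit:
{"api": "servo_tool", "payload": {"motion": [[[0,0,1.5],0],[[0,0,3],0],[[0,0,4.5],0],[[0,0,6],0],[[0,0,7.5],0],[[0,0,9],0],[[0,0,10.5],0],[[0,0,12],0],[[0,0,13.5],0],[[0,0,15],0]]}}

```text
t: 15.8
ee_pos: [516.3, 7.1, 209.5]
ee_rot: [-1.748, 1.571, -0.388]
contact_force: [-0.3, -1.4, -0.4]
gripper_width: -0.001
```

Emit:
{"api": "servo_tool", "payload": {"motion": [[[0,0,1],0],[[0,0,2],0],[[0,0,3],0],[[0,0,4],0],[[0,0,5],0],[[0,0,6],0],[[0,0,7],0],[[0,0,8],0]]}}

```text
t: 16.6
ee_pos: [517.9, 14.9, 209.5]
ee_rot: [-1.863, 1.571, -0.503]
contact_force: [0.6, -1.2, 0.9]
gripper_width: -0.001
```

Emit:
{"api": "servo_tool", "payload": {"motion": [[[0,0,0.5],0],[[0,0,1],0],[[0,0,1.5],0],[[0,0,2],0],[[0,0,2],0]]}}

```text
t: 17.1
ee_pos: [518.3, 16.9, 209.5]
ee_rot: [0.76, 1.571, 2.12]
contact_force: [0.5, -0.7, 0.1]
gripper_width: 0.001
```

Emit:
{"api": "servo_tool", "payload": {"motion": [[[0,0,0.7],0],[[0,0,1.3],0],[[0,0,2],0]]}}

```text
t: 17.4
ee_pos: [518.7, 18.7, 209.5]
ee_rot: [3.11, 1.571, -1.814]
contact_force: [0.9, -0.7, -0.6]
gripper_width: -0.001
```

Emit:
{"api": "servo_tool", "payload": {"motion": [[[0,0,0.7],0],[[0,0,1.3],0],[[0,0,2],0]]}}

```text
t: 17.7
ee_pos: [519.2, 20.7, 209.5]
ee_rot: [2.927, 1.571, -1.997]
contact_force: [0.2, -1.4, -0.4]
gripper_width: -0.0
```

Emit:
{"api": "servo_tool", "payload": {"motion": [[[0,0,0.7],0],[[0,0,1.3],0],[[0,0,2],0]]}}

```text
t: 18.0
ee_pos: [519.6, 22.7, 209.5]
ee_rot: [2.285, 1.571, -2.639]
contact_force: [0.5, -1.7, -0.1]
gripper_width: -0.0
```

Emit:
{"api": "servo_tool", "payload": {"motion": [[[0,0,0.7],0],[[0,0,1.3],0],[[0,0,2],0]]}}

```text
t: 18.3
ee_pos: [520.0, 24.6, 209.5]
ee_rot: [-1.584, 1.571, -0.225]
contact_force: [1.4, -2.0, 0.8]
gripper_width: -0.001
```

Emit:
{"api": "servo_tool", "payload": {"motion": [[[0,0,0.5],0],[[0,0,1],0],[[0,0,1.5],0]]}}

```text
t: 18.6
ee_pos: [520.2, 25.5, 209.5]
ee_rot: [2.961, 1.57, -1.963]
contact_force: [0.8, -6.1, 1.7]
gripper_width: 0.0
```

Emit:
{"api": "servo_tool", "payload": {"motion": [[[0,0,0],0]]}}

```text
t: 18.7
ee_pos: [520.3, 25.5, 209.5]
ee_rot: [3.014, 1.57, -1.91]
contact_force: [-0.1, -4.0, 1.2]
gripper_width: 0.001
```

Run:
```python
from h import *
from bench import bot
o=bot.get_obs();print(o["ee_pos"],o["contact_force"],o["qpos"],o["gripper_width"])
I=eyes.camera("side");cv2.imwrite(f"pics/side8.png",I)
a=I[110:290,290:430];cv2.imwrite("pics/c8.png",cv2.resize(a,None,fx=3.3,fy=3.3,interpolation=cv2.INTER_CUBIC))
```

```text
[520.25  25.51 209.5 ] [-0.13 -3.97  1.25] [ 0.07  0.63 -0.31  2.04  0.37  0.52  2.42] 0.0010506405214395903
```

View pics/c8.png

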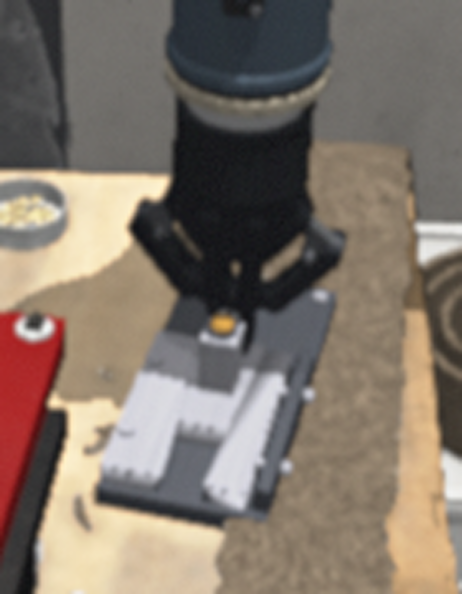

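Emit:
{"api": "servo_tool", "payload": {"motion": [[[0,0,0.3],0],[[0,0,0.6],0],[[0,0,0.6],0]]}}

```text
t: 19.05
ee_pos: [520.3, 25.7, 209.5]
ee_rot: [2.951, 1.569, -1.974]
contact_force: [-0.1, -7.3, 2.2]
gripper_width: -0.002
```

Emit:
{"api": "servo_tool", "payload": {"motion": [[[0,0,0.3],0],[[0,0,0.6],0],[[0,0,0.6],0],[[0,0,0.6],0]]}}

```text
t: 19.45
ee_pos: [520.4, 25.8, 209.5]
ee_rot: [2.972, 1.569, -1.954]
contact_force: [-0.4, -8.2, 2.3]
gripper_width: 0.002
```

Emit:
{"api": "servo_tool", "payload": {"motion": [[[0,0,0.4],0],[[0,0,0.8],0],[[0,0,0.8],0],[[0,0,0.8],0]]}}

```text
t: 19.85
ee_pos: [520.4, 26.0, 209.5]
ee_rot: [2.955, 1.568, -1.971]
contact_force: [0.3, -10.9, 4.2]
gripper_width: -0.002
```

Run:
```python
from h import *
from bench import bot
o=bot.get_obs();print(o["ee_pos"],o["contact_force"],o["ft_torque"],o["gripper_width"])
```

```text
[520.41  26.03 209.51] [  0.3  -10.89   4.23] [-2.1   0.01 -0.04] -0.001624180115939641
```

Run:
```python
from h import *
from bench import bot
from scipy.spatial.transform import Rotation as R
o=bot.get_obs();M=R.from_euler('xyz',o["ee_rot"]).as_matrix();np.set_printoptions(precision=4,suppress=True);print(M, o["ee_rot"])
print("tip",o["ee_pos"]+M[:,0]*173)
I=eyes.camera("side");cv2.imwrite(f"pics/side9.png",I)
a=I[190:280,310:400];cv2.imwrite("pics/c9.png",cv2.resize(a,None,fx=6.5,fy=6.5,interpolation=cv2.INTER_CUBIC))
J=eyes.camera("top");cv2.imwrite("pics/top9.png",J)
cv2.imwrite("pics/d9.png",cv2.resize(J[225:315,295:430],None,fx=5.5,fy=5.5,interpolation=cv2.INTER_CUBIC))
```

```text
[[-0.0012 -0.9773  0.2117]
 [-0.0028  0.2117  0.9773]
 [-1.      0.0006 -0.003 ]] [ 2.9546  1.5677 -1.9712]
tip [520.2068  25.5375  36.5122]
```

View pics/c9.png

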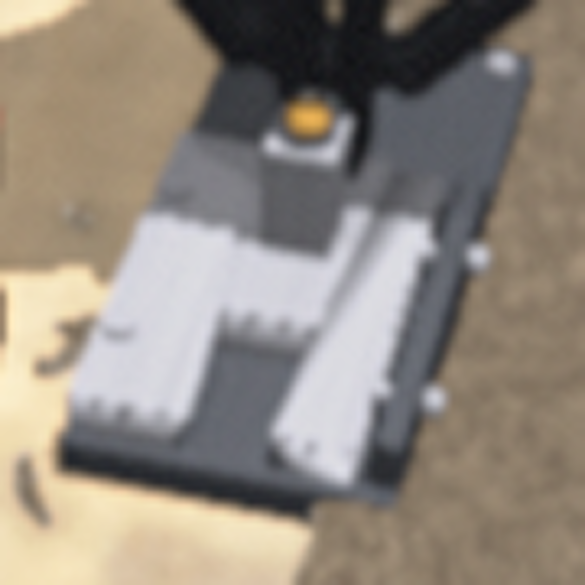

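View pics/d9.png

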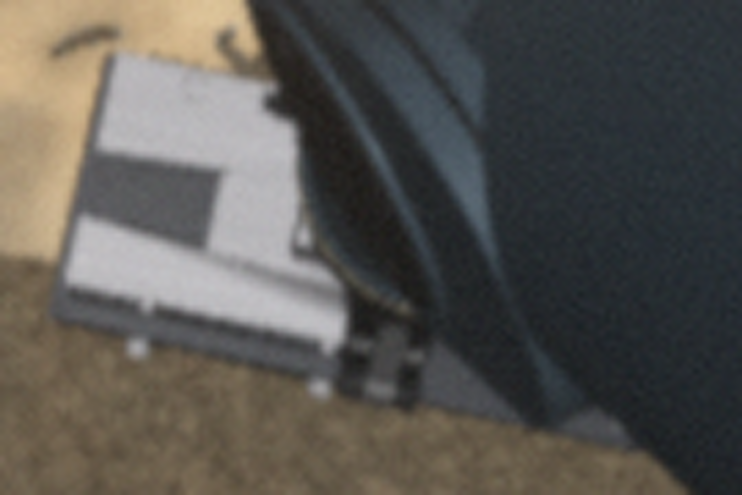

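Emit:
{"api": "servo_tool", "payload": {"motion": [[[0,0,0.3],0],[[0,0,0.3],0],[[0,0,0.3],0]]}}

```text
t: 20.25
ee_pos: [520.4, 26.1, 209.5]
ee_rot: [2.947, 1.567, -1.979]
contact_force: [-0.5, -11.8, 4.6]
gripper_width: -0.002
```

```bash
cat > st.py <<'E'
from h import *
from bench import bot
from scipy.spatial.transform import Rotation as R
np.set_printoptions(precision=3,suppress=True)
o=bot.get_obs();M=R.from_euler('xyz',o["ee_rot"]).as_matrix();d=np.array([.2096,.9778,0])
t=o["ee_pos"]+M[:,0]*173
print("t",o["t"],"ee",o["ee_pos"],"tip",t,"tip along",(t-[517.3,10.5,0])@d,"yaw",np.degrees(np.arctan2(M[1,2],M[0,2])),"F",o["contact_force"],"along",np.array(o["contact_force"])@d,"M",o["ft_torque"])
E
python3 st.py
```

```text
t 20.25 ee [520.429  26.055 209.502] tip [520.19   25.501  36.503] tip along 15.274006189191178 yaw 77.76064679560231 F [ -0.538 -11.827   4.596] along -11.677322656406703 M [-2.266  0.035 -0.016]
```

Emit:
{"api": "servo_tool", "payload": {"motion": [[[0,0,-3],0],[[0,0,-8],0],[[0,0,-8],0],[[2.5,0,-8],0],[[2.5,0,-8],0],[[2.5,0,-8],0]]}}

```text
t: 20.85
ee_pos: [519.1, 20.8, 206.9]
ee_rot: [0.985, 1.57, 2.345]
contact_force: [0.4, 0.1, -0.4]
gripper_width: -0.002
```

```bash
python3 st.py
python3 - <<'E'
from h import *
I=eyes.camera("side");cv2.imwrite(f"pics/side10.png",I)
a=I[190:280,310:400];b=cv2.imread("pics/side9.png")[190:280,310:400]
cv2.imwrite("pics/c10.png",cv2.resize(np.hstack([b,a]),None,fx=4.4,fy=4.4,interpolation=cv2.INTER_CUBIC))
E
```

```text
t 20.85 ee [519.1    20.782 206.861] tip [519.064  20.819  33.861] tip along 10.459960249572422 yaw 77.92764685906286 F [ 0.39  0.08 -0.42] along 0.1600157939888523 M [ 0.056 -0.044 -0.054]
```

View pics/c10.png

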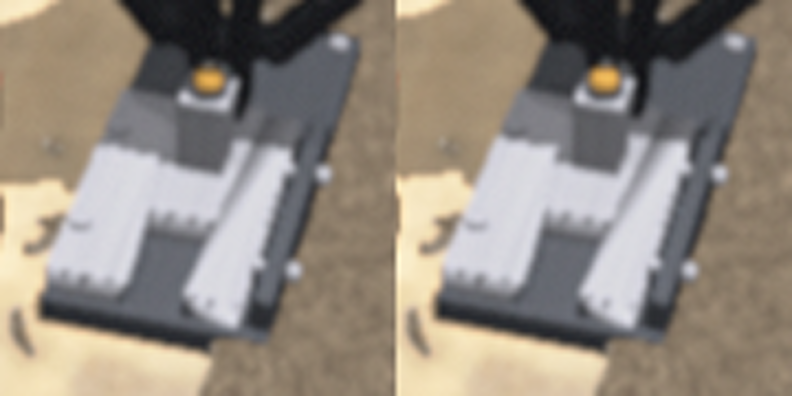

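Emit:
{"api": "servo_tool", "payload": {"motion": [[[0,0,1],0],[[0,0,2],0],[[0,0,3],0],[[0,0,3.7],0],[[0,0,4.2],0],[[0,0,4.2],0]]}}

```text
t: 21.5
ee_pos: [520.0, 24.7, 207.0]
ee_rot: [-1.094, 1.571, 0.265]
contact_force: [-0.4, 0.4, -0.5]
gripper_width: 0.003
```

Emit:
{"api": "servo_tool", "payload": {"motion": [[[0,0,0.4],0],[[0,0,0.8],0],[[0,0,0.8],0],[[0,0,0.8],0]]}}

```text
t: 21.9
ee_pos: [520.2, 25.3, 207.0]
ee_rot: [-2.391, 1.571, -1.032]
contact_force: [0.7, 0.1, 1.0]
gripper_width: 0.006
```

```bash
python3 st.py
```

```text
t 21.9 ee [520.17   25.347 207.009] tip [520.173  25.342  34.009] tip along 15.114411904703008 yaw 77.89794568043834 F [0.691 0.097 0.97 ] along 0.239803368747625 M [ 0.005  0.022 -0.005]
```

Emit:
{"api": "servo_tool", "payload": {"motion": [[[0,0,0.5],0],[[0,0,1],0],[[0,0,1],0],[[0,0,1],0]]}}

```text
t: 22.3
ee_pos: [520.3, 25.7, 207.0]
ee_rot: [2.926, 1.57, -1.998]
contact_force: [-0.6, -5.3, 1.1]
gripper_width: 0.002
```

```bash
python3 st.py
```

```text
t 22.3 ee [520.257  25.709 207.002] tip [520.185  25.551  34.002] tip along 15.322008068888797 yaw 77.85711022170113 F [-0.647 -5.27   1.09 ] along -5.288772595156619 M [-1.017  0.121 -0.074]
```

Emit:
{"api": "servo_tool", "payload": {"motion": [[[0,0,0],1],[[0,0,0],2],[[0,0,0],2],[[0,0,0],1],[[0,0,0],0],[[0,0,0],-1],[[0,0,0],-2],[[0,0,0],-2],[[0,0,0],-1],[[0,0,0],0],[[0,0,0],0]]}}

```text
t: 23.4
ee_pos: [520.2, 25.7, 207.0]
ee_rot: [2.875, 1.57, -2.05]
contact_force: [-0.6, -5.3, 2.1]
gripper_width: 0.004
```

```bash
python3 st.py
```

```text
t 23.4 ee [520.239  25.73  206.972] tip [520.157  25.574  33.973] tip along 15.338003987245001 yaw 77.80125494614605 F [-0.633 -5.255  2.105] along -5.27067621661447 M [-1.149  0.103  0.014]
```

Emit:
{"api": "servo_tool", "payload": {"motion": [[[0,0,0.5],0],[[0,0,1],0],[[0,0,1.5],0],[[0,0,1.5],0],[[0,0,1.5],0]]}}

```text
t: 23.9
ee_pos: [520.3, 26.0, 206.9]
ee_rot: [2.889, 1.568, -2.037]
contact_force: [-2.2, -9.9, 4.0]
gripper_width: 0.003
```

```bash
python3 st.py
```

```text
t 23.9 ee [520.339  25.997 206.949] tip [520.111  25.544  33.95 ] tip along 15.298794672439902 yaw 77.76240034984906 F [-2.156 -9.912  3.966] along -10.144187758430698 M [-1.974  0.213  0.006]
```

Emit:
{"api": "servo_tool", "payload": {"motion": [[[0,0,0.4],0],[[0,0,0.8],0],[[0,0,0.8],0],[[0,0,0.8],0],[[0,0,0.8],0]]}}

```text
t: 24.4
ee_pos: [520.4, 26.2, 207.0]
ee_rot: [2.905, 1.567, -2.021]
contact_force: [-1.9, -12.7, 5.3]
gripper_width: -0.0
```

```bash
python3 st.py
```

```text
t 24.4 ee [520.407  26.181 206.965] tip [520.117  25.581  33.967] tip along 15.336941818590294 yaw 77.72961545041314 F [ -1.865 -12.74    5.321] along -12.8482825525045 M [-2.385  0.306 -0.014]
```

Emit:
{"api": "servo_tool", "payload": {"motion": [[[0,0,-2],0],[[0,0,-3.5],0],[[0,0,-3.5],0],[[0.8,0,-3.5],0],[[0.8,0,-3.5],0]]}}

```text
t: 24.9
ee_pos: [520.2, 25.5, 206.1]
ee_rot: [-0.314, 1.57, 1.046]
contact_force: [0.1, -0.6, -0.4]
gripper_width: 0.002
```

```bash
python3 st.py
```

```text
t 24.9 ee [520.211  25.484 206.147] tip [520.245  25.542  33.147] tip along 15.325570553596641 yaw 77.91946529719179 F [ 0.07  -0.645 -0.356] along -0.615664787667854 M [-0.248 -0.035 -0.038]
```

Emit:
{"api": "servo_tool", "payload": {"motion": [[[0.4,0,0],0],[[0.8,0,0],0],[[0.8,0,0],0]]}}

```text
t: 25.2
ee_pos: [520.2, 25.5, 205.6]
ee_rot: [-0.658, 1.57, 0.702]
contact_force: [-0.8, -0.6, 3.2]
gripper_width: 0.001
```

```bash
python3 st.py
```

```text
t 25.2 ee [520.178  25.487 205.556] tip [520.238  25.538  32.556] tip along 15.319633436008152 yaw 77.92084395882907 F [-0.842 -0.56   3.216] along -0.7242850044657685 M [-0.038  0.147 -0.004]
```

Emit:
{"api": "servo_tool", "payload": {"motion": [[[0.5,0,0],0],[[1,0,0],0],[[1.5,0,0],0],[[1.5,0,0],0]]}}

```text
t: 25.6
ee_pos: [520.1, 25.6, 205.4]
ee_rot: [-1.538, 1.569, -0.178]
contact_force: [-5.8, -0.6, 25.4]
gripper_width: -0.001
```

```bash
python3 st.py
```

```text
t 25.6 ee [520.059  25.554 205.416] tip [520.293  25.512  32.416] tip along 15.306307933573729 yaw 77.91914309381328 F [-5.757 -0.609 25.434] along -1.8023540100503548 M [-0.163  1.357  0.026]
```

Emit:
{"api": "servo_tool", "payload": {"motion": [[[-1.5,0,-1],0],[[-3.6,0,-1],0],[[-3.6,0,-1],0],[[-3.6,0,0.6],0],[[-3.6,0,0.6],0]]}}

```text
t: 26.1
ee_pos: [520.2, 25.6, 207.3]
ee_rot: [2.488, 1.57, -2.436]
contact_force: [0.5, -0.8, 0.9]
gripper_width: 0.002
```

```bash
python3 st.py
```

```text
t 26.1 ee [520.237  25.622 207.299] tip [520.16   25.557  34.299] tip along 15.321844175185955 yaw 77.8896040914095 F [ 0.473 -0.796  0.904] along -0.6790666557881272 M [-0.279  0.023  0.006]
```

Emit:
{"api": "servo_tool", "payload": {"motion": [[[0,0,0.5],0],[[0,0,1],0],[[0,0,1.5],0],[[0,0,2],0],[[0,0,2],0],[[0,0,2],0]]}}

```text
t: 26.7
ee_pos: [520.4, 26.0, 207.3]
ee_rot: [2.838, 1.568, -2.088]
contact_force: [-1.1, -8.4, 2.0]
gripper_width: 0.005
```

```bash
python3 st.py
```

```text
t 26.7 ee [520.356  26.001 207.316] tip [520.112  25.572  34.316] tip along 15.3269938696375 yaw 77.79051274525834 F [-1.081 -8.436  1.951] along -8.475359067490341 M [-1.618  0.156  0.003]
```

Emit:
{"api": "servo_tool", "payload": {"motion": [[[0,0,-3],0],[[0,0,-8],0],[[-5,0,-9],0],[[-40,0,-12],0],[[-80,0,-40],0],[[-80,0,-80],0],[[-80,0,-110],0],[[-80,0,-110],0]]}}

```text
t: 27.5
ee_pos: [496.5, -84.1, 287.9]
ee_rot: [3.121, 1.568, -1.809]
contact_force: [0.2, 1.2, -0.5]
gripper_width: -0.002
```

Run:
```python
from h import *
I=eyes.camera("side");cv2.imwrite(f"pics/side11.png",I)
a=I[190:280,310:400]
J=eyes.camera("top");cv2.imwrite("pics/top11.png",J)
b=J[230:310,300:430]
cv2.imwrite("pics/c11.png",cv2.resize(a,None,fx=6.5,fy=6.5,interpolation=cv2.INTER_CUBIC));cv2.imwrite("pics/d11.png",cv2.resize(b,None,fx=6,fy=6,interpolation=cv2.INTER_CUBIC))
```

```text
(no output)
```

View pics/c11.png

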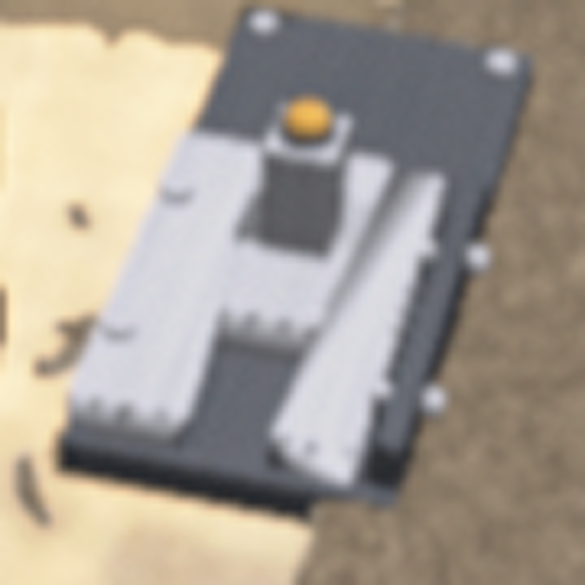

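View pics/d11.png

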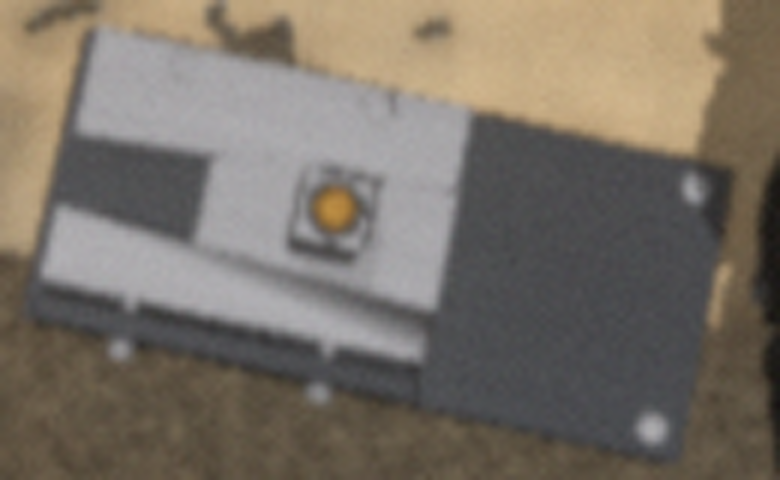

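Emit:
{"api": "servo_tool", "payload": {"motion": [[[0,0,40],0],[[0,0,80],0],[[0,0,101],0],[[30,0,101],0],[[65,0,101],0],[[78,0,101],0],[[80,0,101],0],[[80,0,104],0],[[80,0,106.5],0],[[80,0,106.5],0]]}}

```text
t: 28.6
ee_pos: [520.3, 24.9, 208.4]
ee_rot: [-1.151, 1.569, 0.209]
contact_force: [-0.4, -0.5, -0.4]
gripper_width: 0.004
```

```bash
python3 st.py
```

```text
t 28.6 ee [520.32   24.924 208.446] tip [520.605  24.984  35.446] tip along 14.855428198555554 yaw 77.93392060624312 F [-0.409 -0.471 -0.438] along -0.5458483121971127 M [-0.017 -0.039  0.048]
```

Emit:
{"api": "servo_tool", "payload": {"motion": [[[0,0,0.5],0],[[0,0,1],0],[[0,0,1.5],0],[[0,0,1.8],0],[[0,0,2.1],0],[[0,0,2.4],0],[[0,0,2.7],0],[[0,0,2.7],0]]}}

```text
t: 29.4
ee_pos: [520.4, 25.8, 207.6]
ee_rot: [3.098, 1.569, -1.826]
contact_force: [-0.7, -6.6, 4.6]
gripper_width: 0.001
```

```bash
python3 st.py
```

```text
t 29.4 ee [520.414  25.808 207.595] tip [520.341  25.529  34.595] tip along 15.332366791030395 yaw 77.82700724184623 F [-0.727 -6.643  4.631] along -6.6475666355419 M [-1.246  0.118 -0.016]
```

Emit:
{"api": "servo_tool", "payload": {"motion": [[[0,0,0.3],0],[[0,0,0.6],0],[[0,0,0.9],0],[[0,0,1.2],0],[[0,0,1.2],0],[[0,0,1.2],0]]}}

```text
t: 30.0
ee_pos: [520.5, 26.1, 207.6]
ee_rot: [3.021, 1.568, -1.904]
contact_force: [-1.6, -10.1, 5.6]
gripper_width: -0.001
```

```bash
python3 st.py
```

```text
t 30.0 ee [520.502  26.069 207.614] tip [520.325  25.559  34.614] tip along 15.358389435051503 yaw 77.76975720562875 F [ -1.578 -10.139   5.608] along -10.244596444849238 M [-1.898  0.184 -0.08 ]
```

Emit:
{"api": "servo_tool", "payload": {"motion": [[[0,0,0.3],0],[[0,0,0.6],0],[[0,0,0.9],0],[[0,0,0.9],0],[[0,0,0.9],0]]}}

```text
t: 30.5
ee_pos: [520.6, 26.2, 207.6]
ee_rot: [2.994, 1.567, -1.933]
contact_force: [-1.6, -12.9, 7.4]
gripper_width: 0.002
```

```bash
python3 st.py
```

```text
t 30.5 ee [520.552  26.233 207.622] tip [520.29   25.542  34.624] tip along 15.33437912012556 yaw 77.7270011769539 F [ -1.639 -12.892   7.378] along -12.949201849311619 M [-2.384  0.271 -0.007]
```

Emit:
{"api": "servo_tool", "payload": {"motion": [[[-0.5,0,-1.2],0],[[-0.5,0,-1.2],1.5],[[-0.5,0,-1.2],3],[[-0.5,0,-1.2],3],[[-0.5,0,-1.2],1.5],[[-0.5,0,-1.2],0],[[-0.5,0,-1.2],-1.5],[[-0.5,0,-1.2],-3],[[-0.5,0,-1.2],-3],[[-0.5,0,-1.2],-1.5],[[-0.5,0,-1.2],0],[[-0.5,0,-1.2],0]]}}

```text
t: 31.7
ee_pos: [520.4, 26.0, 207.8]
ee_rot: [2.838, 1.568, -2.089]
contact_force: [-0.0, -8.6, 1.2]
gripper_width: -0.001
```

```bash
python3 st.py
```

```text
t 31.7 ee [520.375  26.015 207.762] tip [520.126  25.578  34.763] tip along 15.335386259766258 yaw 77.73039843675492 F [-0.01  -8.621  1.218] along -8.431990609587425 M [-1.692  0.05  -0.019]
```

Emit:
{"api": "servo_tool", "payload": {"motion": [[[0,0,0.4],0],[[0,0,0.8],0],[[0,0,1.1],0],[[0,0,1.1],0],[[0,0,1.1],0]]}}

```text
t: 32.2
ee_pos: [520.5, 26.2, 207.8]
ee_rot: [2.87, 1.567, -2.057]
contact_force: [-0.6, -11.4, 2.2]
gripper_width: 0.001
```

```bash
python3 st.py
```

```text
t 32.2 ee [520.466  26.234 207.769] tip [520.122  25.584  34.77 ] tip along 15.340496627192705 yaw 77.73758633658734 F [ -0.551 -11.412   2.247] along -11.273603940997264 M [-2.294  0.141 -0.027]
```

Emit:
{"api": "servo_tool", "payload": {"motion": [[[0,0,0.3],0],[[0,0,0.3],0],[[0,0,0.3],0]]}}

```text
t: 32.5
ee_pos: [520.5, 26.3, 207.8]
ee_rot: [2.874, 1.566, -2.053]
contact_force: [-1.2, -13.1, 3.3]
gripper_width: 0.0
```

Emit:
{"api": "servo_tool", "payload": {"motion": [[[0,0,-3],0],[[0,0,-8],0],[[-5,0,-9],0],[[-40,0,-12],0],[[-80,0,-40],0],[[-100,0,-80],0],[[-100,0,-100],0],[[-100,0,-100],0],[[-100,0,-100],0]]}}

```text
t: 33.4
ee_pos: [500.0, -68.4, 308.3]
ee_rot: [-0.613, 1.57, 0.746]
contact_force: [0.0, 0.5, -0.7]
gripper_width: -0.002
```

Run:
```python
from h import *
from bench import bot
o=bot.get_obs();print(o["t"],o["ee_pos"],o["contact_force"])
I=eyes.camera("side");J=eyes.camera("top");cv2.imwrite("pics/side12.png",I);cv2.imwrite("pics/top12.png",J)
for n,A in(("side11",I),("top11",J)):
    B=cv2.imread(f"pics/{n}.png");s=(slice(200,280),slice(310,400)) if n[0]=="s" else (slice(240,300),slice(300,378))
    sh=cv2.phaseCorrelate(np.float32(cv2.cvtColor(B[s],6)),np.float32(cv2.cvtColor(A[s],6)));print(n,sh)
    r=(0,0,640,480)
    h=cv2.cvtColor(A[s],cv2.COLOR_BGR2HSV);m=cv2.inRange(h,(8,140,90),(22,255,255));M=cv2.moments(m,True);c=(M['m10']/M['m00']+s[1].start,M['m01']/M['m00']+s[0].start);print("gold",c,plane(n[:-2],*c,71.3))
print("expected post axis",np.array([517.3,10.5])+37.3*np.array([.2096,.9778]))
cv2.imwrite("pics/d12.png",cv2.resize(J[180:310,180:480],None,fx=2.6,fy=2.6,interpolation=cv2.INTER_CUBIC))
```

```text
33.4 [499.98 -68.43 308.31] [ 0.05  0.48 -0.68]
side11 ((-0.0401884312069285, -0.009417261974725477), 0.9422026178571913)
gold (357.0, 207.66666666666666) [527.03  42.    71.3 ]
top11 ((0.004706162234150213, -0.11003034390813227), 0.9662656390666962)
gold (355.5, 264.2142857142857) [525.54  48.21  71.3 ]
expected post axis [525.12  46.97]
```

View pics/d12.png

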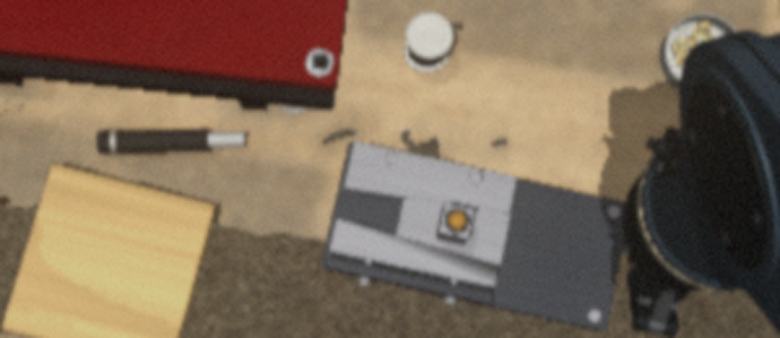

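Run:
```python
from h import *
def gold(n,f,s):
    A=cv2.imread(f"pics/{f}.png")[s[1]:s[3],s[0]:s[2]]
    L=A.astype(int); m=((L[...,2]-L[...,0])*1.0>1.0*70).astype(np.uint8)  # strongly orange
    h=cv2.cvtColor(A,cv2.COLOR_BGR2HSV);m=cv2.inRange(h,(8,115,80),(21,255,255))
    k,lab,st,c=cv2.connectedComponentsWithStats(m);i=1+np.argmax(st[1:,4]);return c[i]+[s[0],s[1]],st[i]
for a,b,sa,sb,nm in[("top0","side0",(200,268,222,292),(360,305,388,330),"board"),("top11","side11",(345,255,367,275),(345,200,370,218),"now"),("top12","side12",(345,255,367,275),(345,200,370,218),"now2")]:
    p,q=gold("top",a,sa),gold("side",b,sb);print(nm,p,q,tri(ray("top",*p[0]),ray("side",*q[0])))
# block corner far checks in both
for k,t,s in[("apron corner bolt",(300+693/6,230+187/6),(310+263/6.5,190+22/6.5)),("apron bolt2",(300+652/6,230+428/6),(310+500/6.5,190+62/6.5)),("cheek mouth outer",(300+472/6,230+112/6),(310+190/6.5,190+132/6.5))]:
    print(k,tri(ray("top",t[0]-.4,t[1]-.4),ray("side",s[0]-.4,s[1]-.4)))
```

```text
board (array([209.17, 278.5 ]), array([ 6,  8,  7,  6, 36], dtype=int32)) (array([372.42, 315.96]), array([ 9,  8,  8,  7, 45], dtype=int32)) (array([498.99, 314.76,  81.89]), [np.float64(1.0269481620250156), np.float64(1.0269481620249956)])
now (array([355.5, 264.5]), array([ 8,  7,  6,  6, 32], dtype=int32)) (array([356.96, 207.92]), array([ 9,  6,  6,  5, 25], dtype=int32)) (array([525.85,  48.34,  75.35]), [np.float64(1.3673836653800449), np.float64(1.3673836653799085)])
now2 (array([355.39, 264.48]), array([ 7,  7,  7,  6, 33], dtype=int32)) (array([356.96, 207.92]), array([ 9,  6,  6,  5, 25], dtype=int32)) (array([525.86,  48.54,  75.52]), [np.float64(1.365871173889171), np.float64(1.3658711738892448)])
apron corner bolt (array([540.34, -72.93,  19.81]), [np.float64(1.2425627968926354), np.float64(1.2425627968929516)])
apron bolt2 (array([462.31, -57.18,  19.01]), [np.float64(1.5091406356066237), np.float64(1.5091406356066672)])
cheek mouth outer (array([562.44,   0.38,  30.85]), [np.float64(0.34099262926945817), np.float64(0.3409926292696744)])
```

```bash
python3 -c "
from bench import hand_in
print(hand_in())"
```

```text
the job is handed in; nothing more can be done
None
```

The anvil is wedged in the way with its nose about 77 to 79 mm inside the mouth, and I let go and handed in at about 33.5 s. I set it on the apron with the gripper, then pushed it in from behind the post, low down, with shut fingers.

**Checks that agree:**
- The push along the way stayed under about 2 N while it slid. The firm pushes at the seat read about 11.7 to 13.1 N; 13.1 N was the highest I read.
- It did not move when I backed off and pushed again, or when I turned the tool ±3° against it.
- After I let go, two pictures about 6 s apart showed no shift (about 0.1 pixel or less). The foot lined up with the block to within what the picture shows.
- The brass top's height matches an anvil standing on the floor of the way.
- The gap I measured between the cheeks means the gib is set almost fully in. That predicts a seat at about 74 to 80 mm, which fits.
- The punch, spool and tin look unmoved, judged by eye only.

**Checks that disagree or are uncertain:**
- **Push too stiff:** once it bound, the fingertip moved only about 0.1 mm between about 5 and 13 N. You described 3 to 8 N per mm. The rise I saw (about 3.4 N per mm of commanded travel) was mostly the arm giving way. So I can't fully rule out a jam rather than a true seat, though the other checks point to a seat.
- **25 N downward press:** while feeling for the top of the foot, one step pressed straight down on the tail with about 25 N. This was not along the way (under 2 N there), and the anvil did not move.

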